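# Box up a brace knee joint and snap the sprung lid shut

## Task

Lay the loose steel knee joint from the bench flat in the empty, wider compartment of the blue fittings case, then swing the yellow sprung lid over and press its front edge down past the red spring catch until it clicks and stays shut by itself. Be gentle: never bear on the case, lid or catch with more than about 30 N, so stop pressing as soon as it clicks; and leave the dark stirrup and the spare knee joint where they are.

Things in the scene. Friction and masses are not known exactly. Their poses are not given: they have to be found in the camera images.
- case: Blue plastic box screwed to the bench, outside 150 (x) x 200 (y) x 50 mm high; origin at the centre of its underside, z up, -x its front (catch side), +x its hinge side. Walls and floor 4 mm. A divider 4 mm thick, middle at y = -32 mm, top at z = 40 mm, parts the wide empty compartment (+y) from the narrow one, which holds a spare. Screw lugs at the front stand out 13 mm.
- pocket (a point): middle of the floor of the wide empty compartment (142 mm in x by 126 mm in y of the case, floor 4 mm above the bench, rim 46 mm higher); has the case's axes
- slot (a point): middle of the steel slotted plate on the case's front, at case x = -79, y = 0, z = 20 mm. The catch block with the red catch rides on this plate (y -28 to 28 mm, out to case x = -105 mm, red catch's top 65 to 83 mm above the bench) and was clamped at any height within a 18 mm span, not measured: find it by feel. It does not move under 30 N.
- lid_hinge (a point): point on the lid's hinge line, at x = 75, y = 0, z = 52 mm of the case; it has the lid's axes: when shut they match the case's, the lid lying along -x from here
- lid_press (a point): middle of the black pad on the top of the lid near its free (front) edge, where one presses: 138 mm from the hinge line, 9 mm above it when the lid is shut. Turns with the lid. Pressing here takes up to about 10 to 16 N just before the click; about 1 mm below the latched position the lid meets a hard stop on the catch block.
- lid (a joint): yellow lid, 155 mm from hinge to free edge, 210 wide, 8 thick (underside through the hinge line), 22 mm skirt below front and sides; rad, 0 = level, grows as it opens (1.57 upright, 1.95 stop). A spring opens it to 1.6-1.9 when let go (1 to 2 N at the edge holds it). Latched it rests at 0.01 to 0.14, by the catch block's height; the last 14 mm or so of edge travel are against the catch.
- catch (a joint): red spring catch at the middle of the case's front; travel in m, 0 = home, grows as the lid's nose pushes it outwards (to -x of the case) by about 4 mm, then it snaps back to 0 over the nose with a click
- knee: the loose brace knee joint to be boxed, 0.15 kg: steel middle block 32 (x) x 22 (y) x 12 mm high with a brass pivot disc, and on each side an aluminium bar 16 mm wide and 5 mm thick (z 3.5 to 8.5 mm), 96 mm long overall along x; origin at the centre of its underside, z up. It may lie to the left or right of the case. Grip it across the middle block (y).
- spare: identical knee joint already in the narrow compartment; stays there
- stirrup: dark steel L-shaped stirrup, 55 x 22 x 45 mm high, standing free on the bench on the other side of the case; origin under its foot; leave alone
Mind the look-alikes: they are no part of the job. Leave any pink or turquoise look-alike of the spare alone.

How it is judged:
On the way:
1. the knee joint lies flat in the empty compartment, let go, with the lid still open (y of knee in the frame of case between -0.03 and 0.096 m and x of knee in the frame of case between -0.071 and 0.071 m and z of knee in the frame of case below 0.012 m and angle between knee's own z axis and vertical below 0.2 rad and value of joint lid above 1 rad and contact force between the fingers and knee below 0.1 N), for 0.2 s.
At the end, for the whole second after the job is handed in: The knee joint lies flat (within 0.2 rad, underside less than 12 mm above the case's underside) at rest in the wider compartment, the spare still in its own; the lid is held shut by the catch alone (lid joint under 0.155 rad) with the catch back home (under 1.5 mm) (y of knee in the frame of case between -0.03 and 0.096 m and x of knee in the frame of case between -0.071 and 0.071 m and z of each of knee, spare in the frame of case below 0.012 m and angle between knee's own z axis and vertical below 0.2 rad and y of spare in the frame of case between -0.096 and -0.034 m and value of joint lid below 0.155 rad and value of joint catch below 0.0015 m and linear speed of knee below 0.02 m/s); the robot touches nothing.
It fails at once if the case, its lid or its catch is pressed or struck with more than 30 N (contact force between anything else and case above 30 N).
It fails at once if the stirrup or the spare knee joint is shifted by more than 30 mm (distance of any of stirrup, spare from where it was at the start of the episode above 0.03 m).
It also fails if it takes over 72 s, if anything falls off the work surface, if the arm or the gripper's body presses on something with over 40 N, if the wrist force passes 120 N, or if a joint passes its speed limit or range.

## Robot

A 7-joint arm with a two-finger parallel gripper is mounted at the origin on the work surface. World frame = base frame: x ahead of the robot, y to its left, z up, the work surface at z = 0. Lengths are in m, angles in rad, forces in N, time in s.
With the tool pointing down it reaches from about 0.4 to 0.9 m from the base axis. Payload 5.5 kg.
Tool frame: the origin (TCP) lies at the very end of the fingers, on their centre line; the grasp point (between the pads) lies 19 mm behind it; y points along the fingers, x is the direction in which the jaws open and shut, and the axes are right-handed (so a half turn about y gives the same grasp; the last joint's range is limited). The gripper opens to 85 mm and grips with 20 to 120 N. Pads are 22 mm wide; open, the fingers measure 114 mm over their backs; the gripper's body (76 mm by 85 mm) begins 54 mm behind the grasp point. The pads swing forward as they close: fully open they stand 13 mm farther back than shut.
Start: joints at [-0.931, 0.501, -0.427, 1.55, 0.221, 1.138, -0.21], TCP at [0.239, 0.604, 0.231] pointing down, gripper open.
Joint ranges: [-2.88, 2.88], [-0.31, 2.03], [-1.54, 1.56], [0.2, 2.42], [-1.41, 4.55], [0.19, 2.02], [-2.57, 2.57]. Speed limits (rad/s): [2.57, 2.57, 3.14, 3.14, 3.14, 3.14, 3.14].

## Interface

Orientations are given as a unit quaternion [x, y, z, w].
In Python, from workcell import bot, read_camera, models gives the robot as it stands.
- The arm moves only by the tool send_rows, never from a script. Its argument "deltas" is one flat list of numbers, 7 for each row, row after row: the shift along the tool's x, y, z in m, then the turn, a rotation vector about the tool's x, y, z in rad, then the finger opening in m, from 0 to 0.0854. In form: [x, y, z, rx, ry, rz, hand, x, y, z, rx, ry, rz, hand, ...]. A call has 1 to 20 rows; each row is the pose to reach, as a shift and turn from the pose measured when the call began, along the tool's axes at that moment; what a row does not reach only later rows make up. A row lasts 1/10 s, in which the tool goes at most 50 mm and 8.59 degrees, less where a joint would pass 70% of its speed; a pose out of reach is approached as far as the arm can. A call with a gripper value outside its range is refused whole. The fingers move at their own pace and stop on an object; "grip_force" is the grip in N (left out, the last holds). Time passes only in rows, so rows that repeat a pose let the fingers close. It gives the time, the measured TCP pose, the force and the opening at its end, in the units of the state.
- bot.get_obs(): the state, without advancing time (a new reading comes with each control period).
- read_camera(name): name is "scene" or "top" or "wrist"; returns a dict with "pixels" (480x640x3 uint8, blue, green, red), "z_map" (480x640 float32, m along the optical axis (not along the pixel's ray), 0 where there is no reading), "K" (3x3 intrinsics, pixels), "k1" (the pictures are not rectified: a ray, as slopes to the right and down, at radius r is drawn at 1 + k1 r^2 times it, then the intrinsics apply), "xyz" and "orientation" of the camera in the world; the wrist camera has in their place "tool_from_camera" (4x4, takes a point from camera to tool coordinates, whose origin is the TCP and whose axes are the tool frame's). Camera axes: x right, y up, looking along -z (the intrinsics and any distortion apply to the point x, -y, -z); pixel columns grow to the right and rows downward; lengths in m; the calibration is good to about 2 mm. A picture is of the moment at which its call begins: read the wrist's pose just before it.
- bot.finish_job(): hands the job in, once; it reports no verdict.
Trained networks look in a picture, given as the dict that the camera call returned (one of the last four; its "shot" number tells which), for a name from the list of things; names that differ only in an ending like _2 or _b are one class to them, and where a whole thing is asked for, a point or a joint stands for the part that bears it (a point fixed in the world has none). Each returns a list of dicts, best first, with "conf" (0 to 1); they miss things now and then, are a little off and sometimes report something else, mostly with a low value. They report only what shows in the picture. A call takes as long as a camera call. They do not tell look-alikes from the thing itself.
- models.regions_of(target, picture): "mask" (480x640 bool, what is visible of it) and "extent" ([centre column, centre row, width, height] in pixels, round what is visible of it).
- models.landmark_of(target, picture): "point" ([row, column] in pixels: a listed point, or the origin of a listed thing).
The state is a dict: "time_s": time; "q": joint angles; "dq": joint speeds; "joint_efforts": joint torques, N m; "eef_pos": TCP position; "eef_rot": TCP orientation; "ft_force": force on the tool from outside, world axes, zero at the start; "torque": the same for the moment, N m; "gripper_width": finger opening in m.
Only numpy, scipy, OpenCV 4.12 (cv2) and the standard library are available. Lean on these libraries where they do the work, as an engineer would, in place of code of your own. Each camera call takes 0.05 s, during which the arm holds its last target. There are 200 camera calls.

## Working session

There is one attempt and no reset: what is moved stays moved. The work goes in short steps, Python scripts to look and compute and a tool call to move; the robot and the scene stay as the last step left them, time stands still between calls to the robot, and variables do not carry over. Pictures are saved under pics/ and viewed, about 8 in all and at most 12, crops included, and the job is handed in when it is done.

Besides the shell and the picture viewer there is one more tool, called after ">>>" as a command line: name --argument value ..., lists and objects as JSON in quotes. send_rows: Moves the arm, as the interface text tells. Its arguments: {"type":"object","properties":{"deltas":{"type":"array","items":{"type":"number"}},"grip_force":{"type":"number"}},"required":["deltas"]}

```bash
ls; mkdir -p pics; cat > h.py <<'E'
import numpy as np, cv2
from scipy.spatial.transform import Rotation as R
from workcell import bot, read_camera, models
def cam_T(c,obs=None):
    T=np.eye(4)
    if 'tool_from_camera' in c:
        W=np.eye(4);W[:3,:3]=R.from_quat(obs['eef_rot']).as_matrix();W[:3,3]=obs['eef_pos']
        return W@np.array(c['tool_from_camera'])
    T[:3,:3]=R.from_quat(c['orientation']).as_matrix();T[:3,3]=c['xyz'];return T
def rays(c,uv):
    K=np.array(c['K']);uv=np.atleast_2d(uv).astype(float)
    d=(uv-[K[0,2],K[1,2]])/[K[0,0],K[1,1]]
    s=d.copy()
    for _ in range(8): s=d/(1+c['k1']*(s**2).sum(1,keepdims=True))
    return np.c_[s[:,0],-s[:,1],-np.ones(len(s))]
def at_z(c,uv,z,obs=None):
    T=cam_T(c,obs);d=rays(c,uv)@T[:3,:3].T
    return T[:3,3]+d*((z-T[2,3])/d[:,2:])
def by_depth(c,uv,obs=None):
    uv=np.atleast_2d(uv).astype(int);T=cam_T(c,obs)
    return (rays(c,uv)*c['z_map'][uv[:,1],uv[:,0]][:,None])@T[:3,:3].T+T[:3,3]
def see(c,names,pts=(),obs=None):
    for n in names:
        for r in models.regions_of(n,c)[:4]:
            m=r['mask'];v,u=np.nonzero(m);P=by_depth(c,np.c_[u,v],obs);P=P[c['z_map'][v,u]>0]
            print('R',n,round(r['conf'],2),np.round(r['extent']),m.sum(),np.round(np.median(P,0),3) if len(P) else '')
    for n in list(names)+list(pts):
        for r in models.landmark_of(n,c)[:4]:
            p=r['point'];uv=[p[1],p[0]];print('L',n,round(r['conf'],2),'uv',np.round(uv),by_depth(c,uv,obs).round(3))
E
python3 - <<'E'
from h import *
o=bot.get_obs();print({k:np.round(v,3) for k,v in o.items()})
for n in('top','scene'):
    c=read_camera(n);cv2.imwrite(f'pics/{n}0.png',c['pixels']);print(n,np.round(c['xyz'],3))
    see(c,['case','knee','stirrup','lid','catch'],['pocket','slot','lid_hinge','lid_press','spare'])
E
```

```text
pics
{'time_s': np.float64(0.0), 'q': array([-0.931,  0.502, -0.427,  1.551,  0.221,  1.138, -0.21 ]), 'dq': array([ 0.001,  0.002,  0.001,  0.   , -0.001,  0.   , -0.001]), 'joint_efforts': array([ 1.0000e-03, -5.6950e+01, -5.8160e+00, -2.8094e+01,  1.0000e-02,
        1.2000e-02,  0.0000e+00]), 'eef_pos': array([0.239, 0.604, 0.23 ]), 'eef_rot': array([ 0.585,  0.397, -0.398, -0.584]), 'ft_force': array([ 0.59 , -0.412, -0.122]), 'torque': array([ 0.001, -0.016,  0.05 ]), 'gripper_width': np.float64(0.085)}
top [ 0.399 -0.003  1.098]
R case 0.6 [297. 226. 153. 172.] 17749 [0.573 0.038 0.04 ]
R knee 0.94 [147. 262.  11.  49.] 521 [0.493 0.317 0.01 ]
R stirrup 0.83 [491. 292.  26.  32.] 405 [ 0.45  -0.293  0.006]
R lid 0.67 [288. 182. 145.  85.] 7087 [0.616 0.052 0.143]
R catch 0.81 [321. 297.  24.  13.] 211 [0.434 0.007 0.072]
L case 0.77 uv [307. 249.] [[0.521 0.03  0.006]]
L knee 0.7 uv [148. 262.] [[0.492 0.316 0.012]]
L knee 0.38 uv [291. 159.] [[0.631 0.05  0.208]]
L stirrup 0.79 uv [490. 291.] [[ 0.452 -0.295  0.003]]Traceback (most recent call last):
  File "<stdin>", line 5, in <module>
  File "h.py", line 28, in see
    for r in models.landmark_of(n,c)[:4]:
             ~~~~~~~~~~~~~~~~~~^^^^^
ValueError: it knows: case, knee, lid_hinge, lid_press, pocket, slot, spare, stirrup
```

```bash
sed -i 's/for n in list(names)+list(pts):/for n in pts:/' h.py
python3 - <<'E'
from h import *
for n in('top','scene'):
    c=read_camera(n)
    see(c,['knee','spare'] if n=='scene' else ['spare'],['case','knee','spare','stirrup','pocket','slot','lid_hinge','lid_press'])
    if n=='top':
        z=c['pixels'][110:350,100:540];cv2.imwrite('pics/topz.png',cv2.resize(z,None,fx=1.8,fy=1.8,interpolation=3))
    else: cv2.imwrite('pics/scene0.png',c['pixels'])
E
```

```text
R spare 0.96 [379. 152.  43.  14.] 461 [ 0.694 -0.097  0.01 ]
R spare 0.95 [402. 351.  36.  50.] 563 [ 0.346 -0.133  0.011]
R spare 0.91 [422. 250.  43.  48.] 609 [ 0.523 -0.173  0.01 ]
R spare 0.78 [343. 238.  21.  55.] 482 [ 0.539 -0.035  0.014]
L case 0.84 uv [308. 248.] [[0.525 0.03  0.002]]
L knee 0.64 uv [145. 260.] [[0.495 0.32  0.014]]
L spare 0.91 uv [420. 249.] [[ 0.524 -0.168  0.014]]
L spare 0.82 uv [398. 347.] [[ 0.352 -0.131  0.013]]
L spare 0.74 uv [376. 152.] [[ 0.7   -0.089  0.012]]
L spare 0.62 uv [342. 239.] [[ 0.54  -0.031  0.018]]
L stirrup 0.69 uv [488. 293.] [[ 0.446 -0.293  0.005]]
L pocket 0.61 uv [292. 252.] [[0.516 0.058 0.008]]
L pocket 0.59 uv [320. 292.] [[0.443 0.006 0.06 ]]
L slot 0.88 uv [319. 293.] [[0.441 0.009 0.066]]
L slot 0.35 uv [148. 263.] [[0.492 0.316 0.014]]
L lid_hinge 0.63 uv [297. 202.] [[0.595 0.047 0.06 ]]
L lid_press 0.64 uv [288. 159.] [[0.634 0.055 0.204]]
R knee 0.52 [379. 170.  26.  15.] 173 [0.484 0.312 0.012]
R spare 0.88 [383. 328.  31.  35.] 430 [ 0.696 -0.097  0.011]
R spare 0.74 [225. 267.  14.  39.] 328 [ 0.352 -0.136  0.011]
R spare 0.66 [284. 318.  53.  11.] 461 [ 0.524 -0.177  0.011]
R spare 0.55 [327. 269.  30.   9.] 84 [ 0.542 -0.03   0.018]
L case 0.58 uv [338. 249.] [[0.521 0.037 0.006]]
L knee 0.56 uv [389. 172.] [[0.501 0.308 0.015]]
L knee 0.35 uv [340. 243.] [[0.516 0.055 0.006]]
L spare 0.8 uv [286. 317.] [[ 0.53  -0.173  0.013]]
L spare 0.58 uv [329. 272.] [[ 0.556 -0.062  0.05 ]]
L spare 0.58 uv [223. 268.] [[ 0.351 -0.142  0.014]]
L spare 0.56 uv [387. 328.] [[ 0.706 -0.094  0.012]]
L stirrup 0.68 uv [215. 344.] [[ 0.469 -0.305  0.049]]
L pocket 0.74 uv [340. 242.] [[0.516 0.055 0.006]]
L slot 0.73 uv [304. 234.] [[0.453 0.006 0.04 ]]
L slot 0.5 uv [399. 201.] [[0.642 0.039 0.202]]
L lid_hinge 0.24 uv [397. 200.] [[0.639 0.039 0.203]]
L lid_press 0.66 uv [398. 197.] [[0.636 0.049 0.201]]
```

View pics/topz.png

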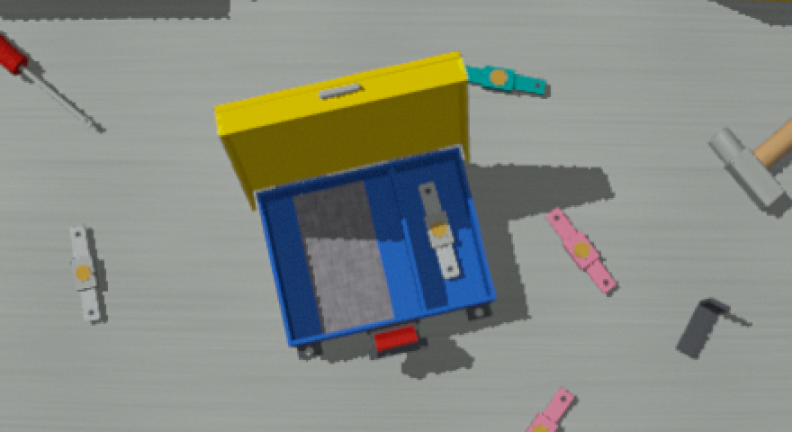

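View pics/scene0.png

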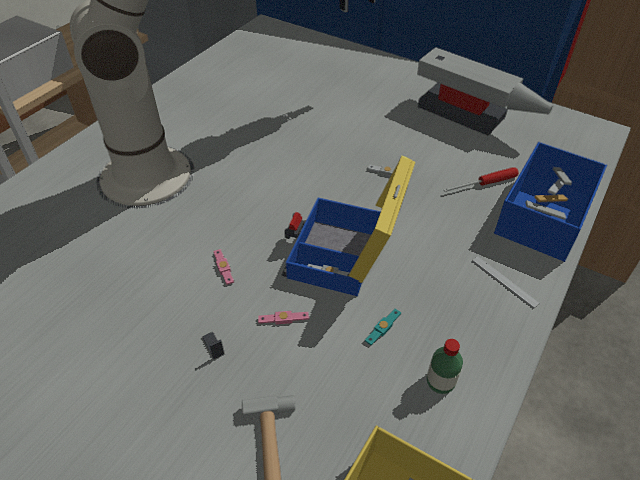

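The steel-coloured knee left of the case (full-image px 147,261) is the loose one. The spare sits in the narrow compartment (343,238), and the pink pieces (402,351 and 422,250) and the turquoise one (379,152) are look-alikes. Next I'll work out the poses.

```bash
python3 - <<'E'
from h import *
from scipy.optimize import minimize
c=read_camera('top')
uv=[[262,303],[374,277],[355.5,193],[243,217]]
P=at_z(c,uv,0.05);print(P.round(3),'mean',P.mean(0).round(4))
e=[P[0]-P[1],P[3]-P[2],P[3]-P[0],P[2]-P[1]];print([(round(np.linalg.norm(x),3),round(np.degrees(np.arctan2(x[1],x[0])),1)) for x in e])
# rim fit with depth
v,u=np.mgrid[170:330,220:400];Q=by_depth(c,np.c_[u.ravel(),v.ravel()]);
q=Q[(Q[:,2]>.045)&(Q[:,2]<.054)&(c['z_map'][v.ravel(),u.ravel()]>0)][:,:2];print(len(q))
def f(p):
    a=p[2];L=(q-p[:2])@np.array([[np.cos(a),-np.sin(a)],[np.sin(a),np.cos(a)]])
    d=np.abs(np.maximum(np.abs(L[:,0])/73*98-0,0)*0+np.maximum(np.abs(L[:,0])-.073,np.abs(L[:,1])-.098))
    return np.minimum(d,.008).mean()
b=min((minimize(f,[P[:,0].mean()+dx,P[:,1].mean(),a],method='Nelder-Mead',options=dict(xatol=1e-5,fatol=1e-7,initial_simplex=None)) for a in np.radians([8,12,16,20]) for dx in(-.004,0.004)),key=lambda r:r.fun)
print('case',b.x.round(4),np.degrees(b.x[2]),b.fun)
m=models.regions_of('knee',c)[0]['mask'];v,u=np.nonzero(m)
k=at_z(c,np.c_[u,v],.009);cc=k.mean(0);w,V=np.linalg.eigh(np.cov(k[:,:2].T));print('knee',cc.round(4),V[:,1],np.degrees(np.arctan2(V[1,1],V[0,1])), np.ptp(k@np.r_[V[:,1],0]))
print('tool axes',R.from_quat(bot.get_obs()['eef_rot']).as_matrix().round(3))
cw=read_camera('wrist');print(np.round(cw['tool_from_camera'],3),np.round(cw['K'],1))
E
```

```text
[[ 0.423  0.103  0.05 ]
 [ 0.47  -0.085  0.05 ]
 [ 0.614 -0.053  0.05 ]
 [ 0.569  0.14   0.05 ]] mean [0.5189 0.0263 0.05  ]
[(np.float64(0.194), np.float64(104.0)), (np.float64(0.198), np.float64(103.0)), (np.float64(0.151), np.float64(14.1)), (np.float64(0.148), np.float64(12.7))]
1235
case [0.5209 0.0275 0.2411] 13.814139374254307 0.0021181762856967794
knee [0.4924 0.3172 0.009 ] [-0.97490301 -0.22262999] -167.13644772085718 0.09495547370077106
tool axes [[ 0.368 -0.    -0.93 ]
 [ 0.93   0.     0.368]
 [ 0.    -1.     0.   ]]
[[ 1.    -0.    -0.     0.   ]
 [-0.     0.305 -0.952 -0.143]
 [ 0.     0.952  0.305  0.078]
 [ 0.     0.     0.     1.   ]] [[395.4   0.  325.9]
 [  0.  395.4 237.4]
 [  0.    0.    1. ]]
```

>>> send_rows --deltas '[-0.174,0.08,-0.341,0,-0.602,0,0.06,-0.174,0.08,-0.341,0,-0.602,0,0.06,-0.174,0.08,-0.341,0,-0.602,0,0.06,-0.174,0.08,-0.341,0,-0.602,0,0.06,-0.174,0.08,-0.341,0,-0.602,0,0.06,-0.174,0.08,-0.341,0,-0.602,0,0.06,-0.174,0.08,-0.341,0,-0.602,0,0.06,-0.174,0.08,-0.341,0,-0.602,0,0.06,-0.174,0.08,-0.341,0,-0.602,0,0.06,-0.174,0.08,-0.341,0,-0.602,0,0.06,-0.174,0.08,-0.341,0,-0.602,0,0.06,-0.174,0.08,-0.341,0,-0.602,0,0.06]'

```text
time_s: 2.85
eef_pos: [0.4911, 0.3191, 0.1518]
eef_rot: [0.44, 0.554, -0.553, -0.44]
ft_force: [-0.3, -0.5, -0.2]
gripper_width: 0.0601
```

```bash
cat > look.py <<'E'
from h import *
o=bot.get_obs();c=read_camera('wrist');M=R.from_quat(o['eef_rot']).as_matrix()
print(o['time_s'],o['eef_pos'].round(4) if hasattr(o['eef_pos'],'round') else o['eef_pos'],M.round(3).tolist(),np.round(o['ft_force'],2))
for r in models.regions_of('knee',c)[:2]:
    v,u=np.nonzero(r['mask']);k=at_z(c,np.c_[u,v],.009,o);rc=cv2.minAreaRect((k[:,:2]*1000).astype(np.float32))
    w,V=np.linalg.eigh(np.cov(k[:,:2].T));print(r['conf'],r['extent'],len(v),rc,V[:,1],'tool:',M.T@(np.r_[np.array(rc[0])/1000,.009]-o['eef_pos']))
cv2.imwrite('pics/w1.png',c['pixels'])
E
python3 look.py
```

```text
2.85 [0.4911 0.3191 0.1518] [[-0.226, 0.0, -0.974], [0.974, 0.001, -0.226], [0.001, -1.0, -0.0]] [-0.25 -0.48 -0.19]
0.96 [322.9, 220.2, 32.2, 121.7] 3091 ((494.0998840332031, 318.639892578125), (95.95890045166016, 23.01906967163086), 12.357263565063477) [-0.97479054 -0.22312194] tool: [-0.00133269  0.14277952 -0.00278559]
0.46 [31.8, 327.8, 61.5, 119.8] 3772 ((644.9639282226562, 73.15425109863281), (46.01935958862305, 140.6004638671875), 59.89644241333008) [-0.90954776  0.41559941] tool: [-0.27459287  0.14251937 -0.09417468]
```

View pics/w1.png

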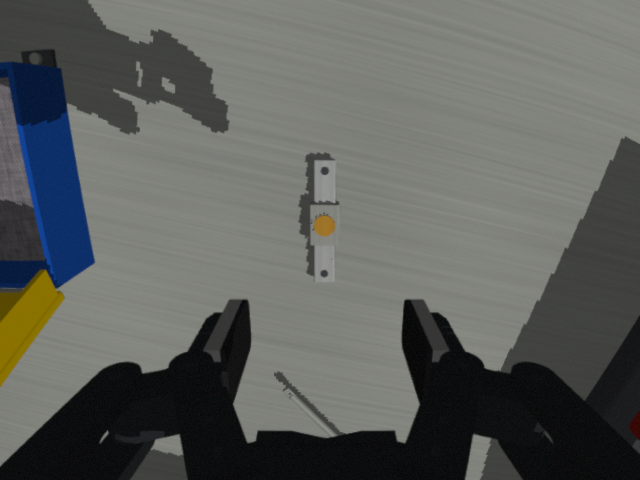

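The steel knee with its brass disc at (324,222) lies aligned between the fingers, so I'll descend and grip.

>>> send_rows --deltas '[-0.001,0.04,-0.003,0,0,0,0.05,-0.001,0.08,-0.003,0,0,0,0.05,-0.001,0.12,-0.003,0,0,0,0.05,-0.001,0.138,-0.003,0,0,0,0.05,-0.001,0.145,-0.003,0,0,0,0.05,-0.001,0.149,-0.003,0,0,0,0.05,-0.001,0.149,-0.003,0,0,0,0.05,-0.001,0.149,-0.003,0,0,0,0.015,-0.001,0.149,-0.003,0,0,0,0.015,-0.001,0.149,-0.003,0,0,0,0.015,-0.001,0.149,-0.003,0,0,0,0.015,-0.001,0.149,-0.003,0,0,0,0.015,-0.001,0.149,-0.003,0,0,0,0.015,-0.001,0.149,-0.003,0,0,0,0.015]' --grip_force 40

```text
time_s: 4.35
eef_pos: [0.4955, 0.3192, 0.0042]
eef_rot: [0.44, 0.555, -0.553, -0.44]
ft_force: [-0.9, -0.4, 6.3]
gripper_width: 0.0205
```

>>> send_rows --deltas '[0,-0.05,0,0,0,0,0.015,0,-0.1,0,0,0,0,0.015,0,-0.135,0,0,0,0,0.015,-0.04,-0.135,0.008,0,0,0,0.015,-0.08,-0.135,0.016,0,0,0,0.015,-0.12,-0.135,0.023,0,0,0,0.015,-0.16,-0.135,0.03,0,0,0,0.015,-0.2,-0.135,0.037,0,0,0,0.015,-0.24,-0.135,0.044,0,0,0,0.015,-0.257,-0.135,0.047,0,0,0,0.015,-0.257,-0.135,0.047,0,0,0,0.015,-0.257,-0.135,0.047,0,0,0,0.015]'

```text
time_s: 5.55
eef_pos: [0.5074, 0.0581, 0.139]
eef_rot: [0.44, 0.555, -0.552, -0.44]
ft_force: [0.0, 0.7, -1.9]
gripper_width: 0.0206
```

```bash
sed -i 's/w1.png/w2.png/' look.py; python3 look.py
```

```text
5.55 [0.5074 0.0581 0.139 ] [[-0.225, 0.003, -0.974], [0.974, 0.002, -0.225], [0.002, -1.0, -0.003]] [ 0.04  0.69 -1.87]
0.55 [326.9, 303.0, 58.1, 217.2] 9981 ((578.6765747070312, 74.31515502929688), (190.2755126953125, 43.8823356628418), 12.1358642578125) [-0.97419585 -0.22570435] tool: [-0.00049401  0.13018798 -0.07269193]
```

View pics/w2.png

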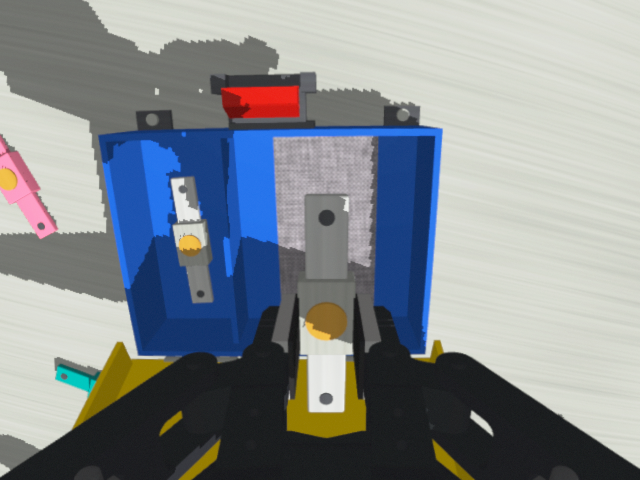

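The knee hangs level and centred over the wide compartment, with the spare at (190,245) and the catch at (262,100). I'll lower it slowly.

>>> send_rows --deltas '[0,0.03,0,0,0,0,0.015,0,0.06,0,0,0,0,0.015,0,0.085,0,0,0,0,0.015,0,0.105,0,0,0,0,0.015,0,0.117,0,0,0,0,0.015,0,0.123,0,0,0,0,0.015,0,0.127,0,0,0,0,0.015,0,0.127,0,0,0,0,0.015]'

```text
time_s: 6.45
eef_pos: [0.5079, 0.0605, 0.0121]
eef_rot: [0.439, 0.556, -0.553, -0.439]
ft_force: [-0.1, -0.2, -1.3]
gripper_width: 0.0205
```

>>> send_rows --deltas '[0,0.002,0,0,0,0,0.015,0,0.002,0,0,0,0,0.015]'

```text
time_s: 6.65
eef_pos: [0.5086, 0.0605, 0.0107]
eef_rot: [0.44, 0.556, -0.552, -0.439]
ft_force: [0.1, -0.4, -2.1]
gripper_width: 0.0208
```

>>> send_rows --deltas '[0,0.0015,0,0,0,0,0.015,0,0.0015,0,0,0,0,0.015,0,0.0015,0,0,0,0,0.03,0,0.0015,0,0,0,0,0.05,0,0.0015,0,0,0,0,0.05,0,0.0015,0,0,0,0,0.05,0,-0.03,0,0,0,0,0.05,0,-0.07,0,0,0,0,0.05,0,-0.12,0,0,0,0,0.05,0,-0.12,0,0,0,0,0.05]'

```text
time_s: 7.65
eef_pos: [0.5128, 0.0612, 0.137]
eef_rot: [0.443, 0.559, -0.55, -0.436]
ft_force: [1.3, 1.3, -0.8]
gripper_width: 0.0499
```

```bash
python3 - <<'E'
from h import *
o=bot.get_obs();print(o['time_s'],o['eef_pos'],np.round(o['ft_force'],2),R.from_quat(o['eef_rot']).as_matrix().round(3).tolist())
c=read_camera('wrist');see(c,['knee','spare','lid'],['lid_press','lid_hinge','slot','knee'],o)
t=read_camera('top');see(t,['knee','catch','lid'],['lid_press','lid_hinge'])
cv2.imwrite('pics/w3.png',np.hstack([cv2.resize(c['pixels'],(400,300)),cv2.resize(t['pixels'][130:340,200:420],(314,300))]))
# lid plane in top picture
r=models.regions_of('lid',t)[0];v,u=np.nonzero(r['mask']);P=by_depth(t,np.c_[u,v]);P=P[t['z_map'][v,u]>0]
a=.24;L=(P-[.5205,.0275,0])@np.array([[np.cos(a),-np.sin(a),0],[np.sin(a),np.cos(a),0],[0,0,1]])
for z in np.arange(.06,.23,.02):
    s=L[abs(L[:,2]-z)<.005]
    if len(s): print(z.round(2),len(s),np.percentile(s[:,0],[5,50,95]).round(3),np.percentile(s[:,1],[2,98]).round(3))
print(L[:,2].max())
E
```

```text
7.65 [0.51276205 0.06116163 0.13699171] [ 1.32  1.29 -0.79] [[-0.228, 0.016, -0.973], [0.974, 0.004, -0.228], [0.0, -1.0, -0.016]]
R knee 0.61 [324. 213.  37. 134.] 3531 [0.504 0.059 0.014]
R spare 0.74 [187. 230.  44. 127.] 3479 [ 0.538 -0.033  0.013]
R spare 0.67 [ 26. 182.  51.  97.] 2281 [ 0.535 -0.162  0.009]
R spare 0.6 [ 72. 368.  40.  28.] 670 [ 0.689 -0.123  0.009]
R lid 0.86 [277. 408. 404. 143.] 15962 [0.598 0.07  0.088]
L lid_press 0.43 uv [278. 218.] [[0.519 0.026 0.004]]
L lid_hinge 0.61 uv [275. 351.] [[0.595 0.045 0.054]]
L slot 0.62 uv [266. 110.] [[0.446 0.009 0.034]]
L knee 0.69 uv [325. 213.] [[0.503 0.057 0.017]]
R lid 0.62 [289. 167. 147.  55.] 3334 [ 0.631 -0.006  0.173]
R lid 0.34 [296. 212. 153. 148.] 5837 [ 0.612 -0.026  0.07 ]
L lid_press 0.92 uv [287. 159.] [[0.549 0.035 0.523]]
0.06 98 [0.076 0.077 0.079] [-0.1   -0.039]
0.08 124 [0.072 0.083 0.085] [-0.102 -0.036]
0.1 145 [0.068 0.089 0.091] [-0.104 -0.034]
0.12 156 [0.073 0.095 0.097] [-0.104 -0.032]
0.14 164 [0.084 0.101 0.103] [-0.103 -0.029]
0.16 116 [0.084 0.106 0.107] [-0.104 -0.025]
0.18 17 [0.088 0.091 0.1  ] [-0.105 -0.101]
0.2 1202 [0.102 0.118 0.125] [-0.103  0.099]
0.5164293092878075
```

View pics/w3.png

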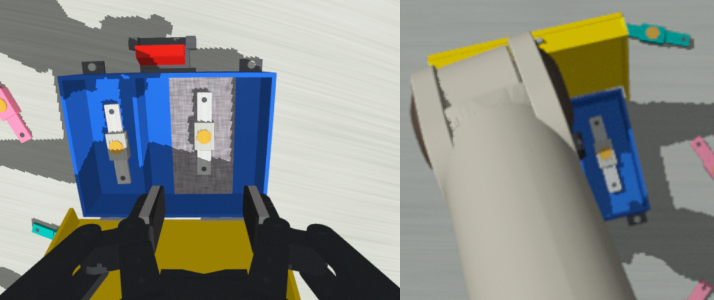

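The knee lies flat in the wide compartment with the fingers clear, and the lid stands at about 1.86 rad. Now the swing path.

```bash
cat > path.py <<'E'
from h import *
a=.24;C=np.array([.5205,.0275]);Rc=np.array([[np.cos(a),-np.sin(a)],[np.sin(a),np.cos(a)]])
def W(x,y,z): return np.r_[C+Rc@[x,y],z]
x_=np.r_[Rc@[0,1],0];y_=np.array([0,0,-1.]);Rt=np.c_[x_,y_,np.cross(x_,y_)]
def arc(th,off=0):
    u=np.array([-np.cos(th),np.sin(th)]);n=np.array([np.sin(th),np.cos(th)])
    L=.138+.011*max(np.cos(th),0);p=np.array([.075,.052])+L*u+(.009+off)*n
    return p[0]+.011,0,p[1]
def deltas(pts,hand=0.0):
    o=bot.get_obs();M=R.from_quat(o['eef_rot']).as_matrix();rv=R.from_matrix(M.T@Rt).as_rotvec()
    p=o['eef_pos'];lc=Rc.T@(np.array(p[:2])-C);print('t',round(float(o['time_s']),2),'case xyz',lc.round(4),p[2].round(4),'F',np.round(o['ft_force'],1))
    out=[]
    for q in pts: out+= list((M.T@(W(*q)-p)).round(4))+list(rv.round(3))+[hand]
    print([float(v) for v in out])
E
python3 - <<'E'
from path import *
deltas([(-.01,.03,.18),(-.01,.02,.22),(-.01,.01,.26),(.03,0,.27),(.075,0,.275),(.12,0,.275),(.165,0,.265),(.165,0,.265),(.165,0,.22),(.165,0,.175),(.165,0,.168),(.165,0,.168)])
E
```

```text
t 8.4 case xyz [-0.0044  0.0347] 0.1306 F [-0.4 -0.3  0.6]
[-0.0047, -0.0495, 0.0053, 0.005, -0.01, 0.002, 0.0, -0.0146, -0.0895, 0.005, 0.005, -0.01, 0.002, 0.0, -0.0245, -0.1295, 0.0048, 0.005, -0.01, 0.002, 0.0, -0.0341, -0.1393, -0.0354, 0.005, -0.01, 0.002, 0.0, -0.0336, -0.1441, -0.0804, 0.005, -0.01, 0.002, 0.0, -0.0332, -0.1439, -0.1254, 0.005, -0.01, 0.002, 0.0, -0.0328, -0.1337, -0.1704, 0.005, -0.01, 0.002, 0.0, -0.0328, -0.1337, -0.1704, 0.005, -0.01, 0.002, 0.0, -0.0329, -0.0887, -0.1701, 0.005, -0.01, 0.002, 0.0, -0.033, -0.0437, -0.1699, 0.005, -0.01, 0.002, 0.0, -0.033, -0.0367, -0.1699, 0.005, -0.01, 0.002, 0.0, -0.033, -0.0367, -0.1699, 0.005, -0.01, 0.002, 0.0]
```

>>> send_rows --deltas '[-0.005,-0.05,0.005,0.005,-0.01,0.002,0.0,-0.015,-0.09,0.005,0.005,-0.01,0.002,0.0,-0.025,-0.13,0.005,0.005,-0.01,0.002,0.0,-0.034,-0.139,-0.035,0.005,-0.01,0.002,0.0,-0.034,-0.144,-0.08,0.005,-0.01,0.002,0.0,-0.033,-0.144,-0.125,0.005,-0.01,0.002,0.0,-0.033,-0.134,-0.17,0.005,-0.01,0.002,0.0,-0.033,-0.134,-0.17,0.005,-0.01,0.002,0.0,-0.033,-0.089,-0.17,0.005,-0.01,0.002,0.0,-0.033,-0.044,-0.17,0.005,-0.01,0.002,0.0,-0.033,-0.037,-0.17,0.005,-0.01,0.002,0.0,-0.033,-0.037,-0.17,0.005,-0.01,0.002,0.0,-0.033,-0.037,-0.17,0.005,-0.01,0.002,0.0]'

```text
time_s: 9.7
eef_pos: [0.6822, 0.067, 0.171]
eef_rot: [0.437, 0.557, -0.556, -0.436]
ft_force: [1.2, 0.9, 0.3]
gripper_width: -0.0003
```

```bash
python3 - <<'E'
from path import *
deltas([(.15,0,.17),(.135,0,.175),(.12,0,.18),(.107,0,.185),(.096,0,.189)]+[arc(t,.001) for t in (1.5,1.43,1.36,1.3,1.24,1.18)])
E
```

```text
t 9.7 case xyz [ 0.1665 -0.    ] 0.171 F [1.2 0.9 0.3]
[0.0, 0.0009, 0.0165, 0.003, 0.0, -0.0, 0.0, 0.0, -0.0041, 0.0315, 0.003, 0.0, -0.0, 0.0, 0.0001, -0.0092, 0.0464, 0.003, 0.0, -0.0, 0.0, 0.0001, -0.0142, 0.0594, 0.003, 0.0, -0.0, 0.0, 0.0001, -0.0182, 0.0704, 0.003, 0.0, -0.0, 0.0, 0.0001, -0.0204, 0.0802, 0.003, 0.0, -0.0, 0.0, 0.0001, -0.0209, 0.0901, 0.003, 0.0, -0.0, 0.0, 0.0001, -0.0206, 0.1, 0.003, 0.0, -0.0, 0.0, 0.0001, -0.0198, 0.1085, 0.003, 0.0, -0.0, 0.0, 0.0001, -0.0185, 0.1169, 0.003, 0.0, -0.0, 0.0, 0.0001, -0.0167, 0.1253, 0.003, 0.0, -0.0, 0.0]
```

>>> send_rows --deltas '[0,0.001,0.012,0,0,0,0,0,0.001,0.018,0,0,0,0,0,-0.001,0.023,0,0,0,0,0,-0.003,0.028,0,0,0,0,0,-0.005,0.033,0,0,0,0,0,-0.007,0.04,0,0,0,0,0,-0.009,0.047,0,0,0,0,0,-0.012,0.053,0,0,0,0,0,-0.014,0.06,0,0,0,0,0,-0.018,0.07,0,0,0,0,0,-0.02,0.08,0,0,0,0,0,-0.021,0.09,0,0,0,0,0,-0.0205,0.1,0,0,0,0,0,-0.02,0.108,0,0,0,0,0,-0.0185,0.117,0,0,0,0,0,-0.017,0.125,0,0,0,0]'

```text
time_s: 11.3
eef_pos: [0.56, 0.0371, 0.1874]
eef_rot: [0.437, 0.557, -0.556, -0.436]
ft_force: [0.1, -0.0, 0.0]
gripper_width: -0.0002
```

```bash
python3 - <<'E'
from path import *
deltas([arc(t,.001) for t in (1.12,1.06,1.0,.94,.88,.82,.76,.7,.64,.58,.52,.46,.4,.35,.3)])
c=read_camera('scene');cv2.imwrite('pics/s4.png',cv2.resize(c['pixels'][130:330,220:470],None,fx=2.4,fy=2.4))
E
```

```text
t 11.3 case xyz [ 0.0406 -0.0001] 0.1874 F [ 0.1 -0.   0. ]
[0.0001, 0.0025, 0.0079, 0.003, 0.0, -0.0, 0.0, 0.0001, 0.0054, 0.016, 0.003, 0.0, -0.0, 0.0, 0.0001, 0.0088, 0.024, 0.003, 0.0, -0.0, 0.0, 0.0001, 0.0127, 0.0318, 0.003, 0.0, -0.0, 0.0, 0.0001, 0.0172, 0.0394, 0.003, 0.0, -0.0, 0.0, 0.0001, 0.0221, 0.0467, 0.003, 0.0, -0.0, 0.0, 0.0001, 0.0274, 0.0536, 0.003, 0.0, -0.0, 0.0, 0.0001, 0.0333, 0.0603, 0.003, 0.0, -0.0, 0.0, 0.0001, 0.0395, 0.0666, 0.003, 0.0, -0.0, 0.0, 0.0001, 0.0462, 0.0724, 0.003, 0.0, -0.0, 0.0, 0.0001, 0.0532, 0.0779, 0.003, 0.0, -0.0, 0.0, 0.0001, 0.0606, 0.0829, 0.003, 0.0, -0.0, 0.0, 0.0001, 0.0683, 0.0874, 0.003, 0.0, -0.0, 0.0, 0.0001, 0.0749, 0.0908, 0.003, 0.0, -0.0, 0.0, 0.0001, 0.0817, 0.0938, 0.003, 0.0, -0.0, 0.0]
```

View pics/s4.png

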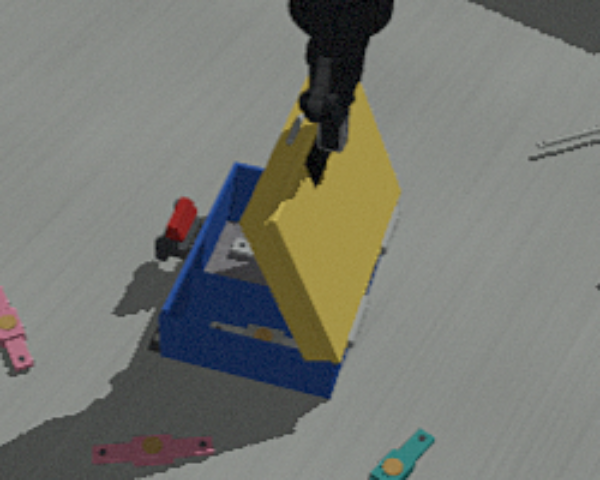

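The lid follows and the closed fingertips rest on the black pad (about 318,160 in the crop). I'll keep swinging it down.

>>> send_rows --deltas '[0,0.0025,0.008,0,0,0,0,0,0.0055,0.016,0,0,0,0,0,0.009,0.024,0,0,0,0,0,0.0125,0.032,0,0,0,0,0,0.017,0.0395,0,0,0,0,0,0.022,0.0465,0,0,0,0,0,0.0275,0.0535,0,0,0,0,0,0.0335,0.06,0,0,0,0,0,0.0395,0.0665,0,0,0,0,0,0.046,0.0725,0,0,0,0,0,0.053,0.078,0,0,0,0,0,0.0605,0.083,0,0,0,0,0,0.068,0.0875,0,0,0,0,0,0.075,0.091,0,0,0,0,0,0.0815,0.094,0,0,0,0,0,0.0815,0.094,0,0,0,0]'

```text
time_s: 12.95
eef_pos: [0.4661, 0.0141, 0.1043]
eef_rot: [-0.436, -0.556, 0.557, 0.437]
ft_force: [-0.2, 0.5, 0.6]
gripper_width: 0.0
```

```bash
python3 - <<'E'
from path import *
for t in(.3,.25,.2,.14,.1,.05,.01):print(t,np.round(arc(t),4))
deltas([arc(t,0) for t in (.28,.26,.24)])
E
```

```text
0.3 [-0.0532  0.      0.1045]
0.25 [-0.0558  0.      0.0975]
0.2 [-0.058   0.      0.0904]
0.14 [-0.0602  0.      0.0817]
0.1 [-0.0613  0.      0.0758]
0.05 [-0.0624  0.      0.0684]
0.01 [-0.0629  0.      0.0625]
t 12.95 case xyz [-0.056  -0.0001] 0.1043 F [-0.2  0.5  0.6]
[0.0001, 0.0026, -0.0017, -0.001, 0.0, -0.0, 0.0, 0.0001, 0.0054, -0.0007, -0.001, 0.0, -0.0, 0.0, 0.0001, 0.0082, 0.0003, -0.001, 0.0, -0.0, 0.0]
```

>>> send_rows --deltas '[0,0.002,0,0,0,0,0,0,0.004,0,0,0,0,0,0,0.006,0,0,0,0,0,0,0.008,0,0,0,0,0,0,0.008,0,0,0,0,0]'

```text
time_s: 13.45
eef_pos: [0.4661, 0.0141, 0.0961]
eef_rot: [-0.436, -0.556, 0.557, 0.437]
ft_force: [0.4, 0.1, 1.0]
gripper_width: 0.0
```

>>> send_rows --deltas '[0,0.002,0,0,0,0,0,0,0.004,0.001,0,0,0,0,0,0.004,0.001,0,0,0,0]'

```text
time_s: 13.75
eef_pos: [0.4653, 0.0139, 0.092]
eef_rot: [-0.436, -0.556, 0.557, 0.437]
ft_force: [0.7, 0.3, 0.1]
gripper_width: 0.0001
```

>>> send_rows --deltas '[0,0.002,0,0,0,0,0,0,0.002,0,0,0,0,0]'

```text
time_s: 13.95
eef_pos: [0.4651, 0.0139, 0.0898]
eef_rot: [-0.436, -0.556, 0.557, 0.437]
ft_force: [1.1, 0.3, -0.3]
gripper_width: -0.0
```

>>> send_rows --deltas '[0,0.002,0.001,0,0,0,0,0,0.002,0.001,0,0,0,0]'

```text
time_s: 14.15
eef_pos: [0.4641, 0.0137, 0.0876]
eef_rot: [-0.436, -0.556, 0.557, 0.437]
ft_force: [0.5, 0.0, 1.7]
gripper_width: 0.0002
```

>>> send_rows --deltas '[0,0.002,0,0,0,0,0,0,0.002,0,0,0,0,0]'

```text
time_s: 14.35
eef_pos: [0.4639, 0.0136, 0.0853]
eef_rot: [-0.436, -0.556, 0.557, 0.437]
ft_force: [0.0, -0.4, 0.8]
gripper_width: 0.0001
```

>>> send_rows --deltas '[0,0.002,0,0,0,0,0,0,0.002,0,0,0,0,0]'

```text
time_s: 14.55
eef_pos: [0.4637, 0.0135, 0.0831]
eef_rot: [-0.436, -0.556, 0.557, 0.437]
ft_force: [-1.1, -0.6, 0.9]
gripper_width: -0.0
```

>>> send_rows --deltas '[0,0.002,0,0,0,0,0,0,0.002,0,0,0,0,0]'

```text
time_s: 14.75
eef_pos: [0.4636, 0.0135, 0.081]
eef_rot: [-0.436, -0.556, 0.557, 0.437]
ft_force: [-0.8, 0.2, 3.1]
gripper_width: 0.0002
```

>>> send_rows --deltas '[0,0.002,0,0,0,0,0,0,0.002,0,0,0,0,0]'

```text
time_s: 14.95
eef_pos: [0.4633, 0.0134, 0.0791]
eef_rot: [-0.436, -0.556, 0.557, 0.437]
ft_force: [-2.1, 0.5, 5.7]
gripper_width: -0.0
```

>>> send_rows --deltas '[0,0.002,0,0,0,0,0,0,0.002,0,0,0,0,0]'

```text
time_s: 15.15
eef_pos: [0.463, 0.0133, 0.0773]
eef_rot: [-0.436, -0.555, 0.557, 0.437]
ft_force: [-2.6, -1.0, 7.5]
gripper_width: 0.0001
```

>>> send_rows --deltas '[0,0.002,0,0,0,0,0,0,0.002,0,0,0,0,0]'

```text
time_s: 15.35
eef_pos: [0.4626, 0.0132, 0.0755]
eef_rot: [-0.436, -0.555, 0.558, 0.437]
ft_force: [-1.8, 0.1, 6.1]
gripper_width: 0.0
```

>>> send_rows --deltas '[0,0.002,0,0,0,0,0,0,0.002,0,0,0,0,0]'

```text
time_s: 15.55
eef_pos: [0.4623, 0.0132, 0.0736]
eef_rot: [-0.436, -0.555, 0.558, 0.437]
ft_force: [-2.4, -0.9, 4.5]
gripper_width: 0.0002
```

>>> send_rows --deltas '[0,0.0015,0,0,0,0,0,0,0.0015,0,0,0,0,0]'

```text
time_s: 15.75
eef_pos: [0.4621, 0.0131, 0.0719]
eef_rot: [-0.436, -0.555, 0.558, 0.437]
ft_force: [0.1, -0.1, 1.9]
gripper_width: -0.0001
```

>>> send_rows --deltas '[0,0.0015,0,0,0,0,0,0,0.0015,0,0,0,0,0]'

```text
time_s: 15.95
eef_pos: [0.4622, 0.0132, 0.0701]
eef_rot: [-0.435, -0.555, 0.558, 0.437]
ft_force: [0.2, -0.5, 0.9]
gripper_width: -0.0002
```

>>> send_rows --deltas '[0,0.001,0,0,0,0,0,0,0.001,0,0,0,0,0]'

```text
time_s: 16.15
eef_pos: [0.4621, 0.0132, 0.069]
eef_rot: [-0.435, -0.555, 0.558, 0.437]
ft_force: [-0.2, -0.2, 0.6]
gripper_width: -0.0001
```

```bash
python3 - <<'E'
from path import *
deltas([])
a=read_camera('scene');b=read_camera('top');w=read_camera('wrist')
see(a,['lid','catch']);see(w,['catch','lid'],['lid_press'],bot.get_obs())
cv2.imwrite('pics/p5.png',np.hstack([cv2.resize(a['pixels'][190:310,260:400],(490,420)),cv2.resize(w['pixels'][0:480,160:480],(280,420))]))
E
```

```text
t 16.15 case xyz [-0.0601 -0.0001] 0.069 F [-0.2 -0.2  0.6]
[]
R lid 0.65 [332. 240. 100.  96.] 6168 [0.526 0.002 0.066]
R catch 0.45 [295. 223.  17.  13.] 119 [0.436 0.003 0.071]
R lid 0.76 [328. 339. 515. 193.] 57766 [0.462 0.013 0.068]
```

View pics/p5.png

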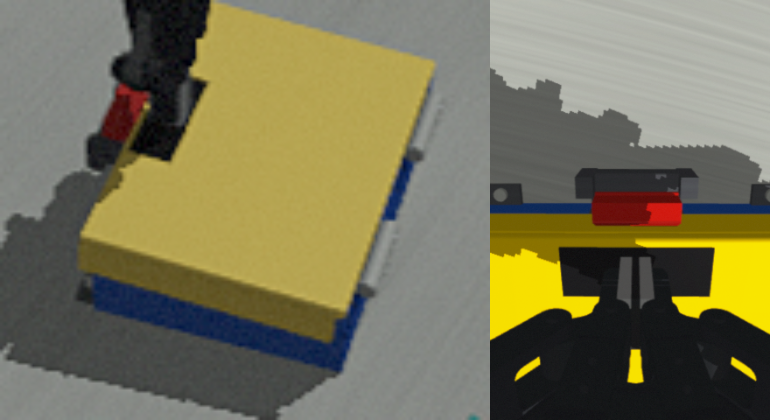

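>>> send_rows --deltas '[0,0.001,0,0,0,0,0,0,0.001,0,0,0,0,0]'

```text
time_s: 16.75
eef_pos: [0.4622, 0.0132, 0.0687]
eef_rot: [-0.436, -0.555, 0.558, 0.437]
ft_force: [-3.4, -0.7, 8.5]
gripper_width: 0.0001
```

>>> send_rows --deltas '[0,0.001,0,0,0,0,0,0,0.001,0,0,0,0,0]'

```text
time_s: 16.95
eef_pos: [0.4622, 0.0132, 0.0686]
eef_rot: [-0.436, -0.555, 0.558, 0.437]
ft_force: [-4.6, -0.4, 13.3]
gripper_width: 0.0001
```

The force now rises steeply with no motion, so this looks like the hard stop. I'll back off a little and check whether the lid stays down.

>>> send_rows --deltas '[0,-0.003,0,0,0,0,0,0,-0.006,0,0,0,0,0,0,-0.01,0,0,0,0,0,0,-0.012,0,0,0,0,0,0,-0.012,0,0,0,0,0]'

```text
time_s: 17.45
eef_pos: [0.4625, 0.0131, 0.0808]
eef_rot: [-0.436, -0.555, 0.558, 0.437]
ft_force: [-0.4, -0.9, -0.0]
gripper_width: 0.0
```

```bash
cat > lidchk.py <<'E'
from path import *
deltas([])
def fit(n):
    o=bot.get_obs();c=read_camera(n);oo=o if n=='wrist' else None
    r=models.regions_of('lid',c)[0];v,u=np.nonzero(cv2.erode(r['mask'].astype(np.uint8),np.ones((7,7))));P=by_depth(c,np.c_[u,v],oo);P=P[c['z_map'][v,u]>0]
    L=np.c_[(P[:,:2]-C)@Rc,P[:,2]];s=L[(L[:,2]>.045)&(L[:,2]<.12)&(abs(L[:,1])<.09)&(L[:,0]>-.07)&(L[:,0]<.06)]
    for _ in range(5):
        p=np.polyfit(s[:,0],s[:,2],1);d=abs(s[:,2]-np.polyval(p,s[:,0]));s=s[d<max(.003,2*np.median(d))]
    print(n,r['conf'],len(s),'theta',round(-p[0],3),'z at front pad x=-.06:',np.polyval(p,-.06).round(4));return c
w=fit('wrist');a=fit('scene')
E
python3 - <<'E'
from lidchk import *
cv2.imwrite('pics/p6.png',np.hstack([cv2.resize(a['pixels'][190:310,260:400],(490,420),interpolation=2),cv2.resize(w['pixels'][0:480,160:480],(280,420))]))
E
```

```text
t 17.45 case xyz [-0.0598 -0.0002] 0.0808 F [-0.4 -0.9 -0. ]
[]
wrist 0.88 27878 theta 0.083 z at front pad x=-.06: 0.0705
scene 0.78 3656 theta 0.074 z at front pad x=-.06: 0.0716
```

View pics/p6.png

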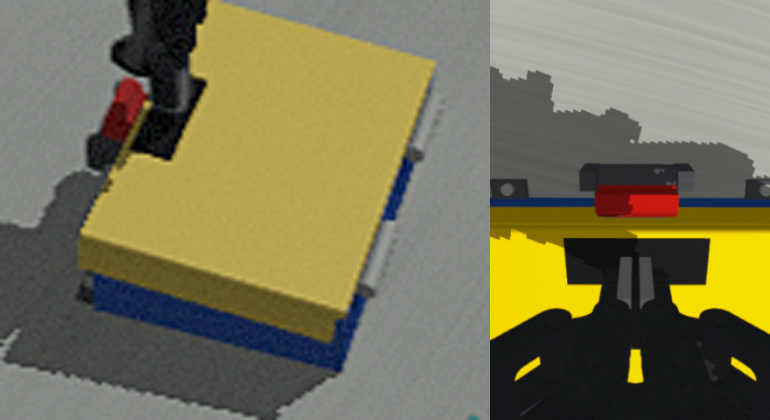

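The fingertip is 10 mm clear and the lid stays at about 0.08 rad, so it's latched. I'll withdraw and re-check.

>>> send_rows --deltas '[0,-0.03,0,0,0,0,0,0,-0.07,0,0,0,0,0,0,-0.11,0,0,0,0,0,0,-0.15,0,0,0,0,0,0,-0.15,0,0,0,0,0,0,-0.15,0,0,0,0,0,0,-0.15,0,0,0,0,0]'

```text
time_s: 18.35
eef_pos: [0.462, 0.0134, 0.2293]
eef_rot: [-0.435, -0.554, 0.559, 0.438]
ft_force: [-0.1, 0.3, -0.4]
gripper_width: -0.0003
```

```bash
python3 - <<'E'
from lidchk import *
see(w,['catch'],[],bot.get_obs())
cv2.imwrite('pics/p7.png',np.hstack([cv2.resize(a['pixels'][190:310,260:400],(420,360),interpolation=2),cv2.resize(w['pixels'],(380,360))]))
E
```

```text
t 18.35 case xyz [-0.0602  0.0002] 0.2293 F [-0.1  0.3 -0.4]
[]
wrist 0.58 25678 theta 0.076 z at front pad x=-.06: 0.0705
scene 0.66 3788 theta 0.074 z at front pad x=-.06: 0.0716
R catch 0.71 [327. 178.  53.  23.] 1103 [0.432 0.007 0.072]
```

View pics/p7.png

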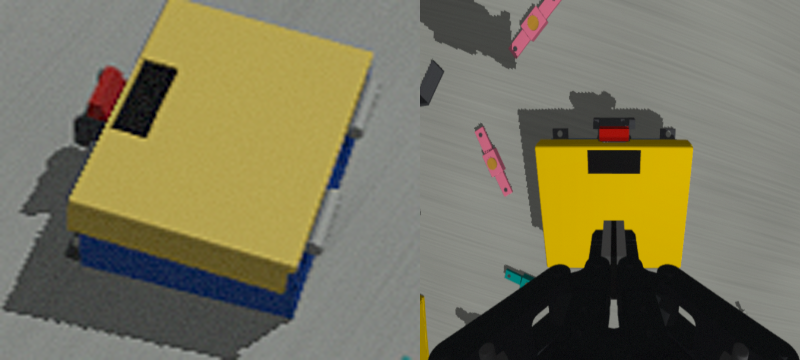

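The lid stays shut with the robot well clear, at about 0.075 rad, and the catch reads x 0.432 against 0.434 at the start, which is home. I'm handing in.

```bash
python3 -c "
from workcell import bot
print(bot.finish_job())"
```

```text
the job is handed in; nothing more can be done
None
```

The steel knee joint is in the wide compartment and the lid is latched shut. I handed the job in at about 18.5 s of the 72 s allowed; the system gave no verdict.

- **Knee:** I gripped it across the middle block and set it down in the wide compartment. With the lid still open and the fingers clear, the wrist camera showed it lying flat, reading (0.503, 0.058) m. It can't be seen under the closed lid, so I didn't check it again after closing.
- **Lid:** I swung it over with closed fingers and pressed down in 1–2 mm steps. It stayed shut with the robot away, at 0.074–0.076 rad against the 0.155 limit.
- **Catch:** it reads within 2 mm of its starting position, which is about the camera's accuracy. It looks home, but that alone can't prove the 1.5 mm limit.
- **Forces:** the most I read was about 14 N, at the hard stop.
- **Disagreement:** just before the click I read only about 7.5 N, against the 10–16 N given. I read the force only at the end of each step, so I missed the moment of the click and pressed on to the hard stop. That the lid latched rests on it staying shut once released.
- **Other items:** I touched neither the spare nor the stirrup. The spare hadn't moved when last measured, before the lid closed; I didn't measure the stirrup again.

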